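# Wedge the tool-chest door shut

### The job

Push the wooden tool chest's door gently shut, then slide the pine wedge, thin end first and flat on the bench, under the free end of the door (the end away from its hinge) and tap it in until the door is firmly jammed, without forcing it hard enough to strain the hinges. Let go and leave the wedge jammed there with the door still shut; leave the offcut, the jar and the screwdriver alone.

Things in the scene. Friction and masses are not known exactly. Their poses are not given: they have to be found in the camera images.
- feet: The four round levelling feet (28 mm across, centres 90 mm fore and aft and 130 mm to the sides of the middle) of the low pine tool chest, which is fixed to the bench: 240 deep (x) x 300 wide (y), its top 175 to 184 mm and its underside 22 to 31 mm above the bench, as the feet are set. Origin on the bench under the chest's middle; x points from its front to its back, y along its front from the hinge end to the free end of the door, z up. The door covers the front (-x) face.
- door_foot (a point): Point on the bench, directly below the outer face of the shut door, 69 mm in from the door's free end: the place for the wedge. Axes as feet (x points inwards, the way to push the wedge). The gap between bench and the door's lower edge is 11 to 20 mm and differs each time; it is not measured.
- door_hinge (a point): The door's upright hinge axis at the height of the door's top, 180 mm above the bench (the real top is 0 to 9 mm lower, as the feet are set), 9 mm behind the outer face of the shut door, axes as feet. The door is a plain pine panel 18 thick, 160 high, reaching 288 mm from this axis to its free end, with a flat steel pull plate and no protruding handle.
- door (a joint): Door angle in rad: 0 shut (against the chest), positive swings its free end out to the chest's -x side; up to 1.3. It stays where it is left; about 0.12 N m moves it. The door has play up and down: it is lifted off its rest by about 6 N and then springs back with 15 N per mm of lift. About 7 to 24 N of wedge against door is a firm jam; more than 35 N strains the hinges.
- wedge_grip (a point): Grip point of the loose pine wedge, half-way up (16 mm over its flat underside), 22 mm from its thick end, in the middle of its width. The wedge is 180 long, 36 wide with upright parallel sides, 6 thick at the thin end and 36 at the thick end (rises 1 in 6), 90 g. x points along it to the thin end (which is 158 mm ahead of this point), z up.
- wedge: The same wedge; origin under its middle, x to the thin end, z up. Friction on the bench and on the door is about 0.5 to 0.7, so it stays where it is pushed in, and the push that moves it is 1.1 to 1.6 times its force on the door: a jam that takes about 17 N to push is right.
- offcut: Bystander: straight pine offcut 160 x 45 x 20, origin under its middle. Leave alone.
- jar: Bystander: jar, 64 across, 85 high. Leave alone.
- driver: Bystander: screwdriver lying on the bench. Leave alone.
Mind the look-alikes: they are no part of the job. What is shaped like the wedge but green or orange is not meant.

How it is judged:
On the way, in this order (a step that is already met when the one before it is completed fails the run):
1. the door has been pushed shut (within 0.03 rad) before the wedge goes under it (value of joint door below 0.03 rad and contact force between wedge and door below 0.5 N), for 0.2 s.
2. the wedge is under the free end of the shut door and bears on it with more than 7 N (value of joint door below 0.03 rad and x of wedge_grip in the frame of door_foot above -0.135 m and contact force between wedge and door above 7 N), for 0.2 s.
At the end, for the whole second after the job is handed in: The door is shut (within 0.03 rad); the wedge lies flat and at rest under the free end of the door, thin end in, its grip point 30 to 135 mm in front of the door's face and within 65 mm sideways of door_foot, and presses on the door with 7 to 24 N; it is let go (all of step 2 and contact force between wedge and door below 24 N and x of wedge_grip in the frame of door_foot below -0.03 m and y of wedge_grip in the frame of door_foot between -0.065 and 0.065 m and angle between wedge's own z axis and vertical below 0.1 rad and linear speed of wedge below 0.02 m/s); the robot touches nothing.
It fails at once if the wedge is driven so hard that it presses on the door with more than 35 N (contact force between wedge and door above 35 N).
It fails at once if the robot pushes the door with more than 25 N (contact force between the arm and door above 25 N).
It fails at once if the offcut, jar or screwdriver is moved by more than 30 mm (distance of any of offcut, jar, driver from where it was at the start of the episode above 0.03 m).
It also fails if it takes over 64 s, if anything falls off the work surface, if the arm or the gripper's body presses on something with over 40 N, if the wrist force passes 120 N, or if a joint passes its speed limit or range.

### The arm

A 6-joint arm with a two-finger parallel gripper is mounted at the origin on the work surface. World frame = base frame: x ahead of the robot, y to its left, z up, the work surface at z = 0. Lengths are in m, angles in rad, forces in N, time in s.
With the tool pointing down it reaches from about 0.35 to 0.775 m from the base axis. Payload 5.5 kg.
Tool frame: the origin (TCP) lies at the very end of the fingers, on their centre line; the grasp point (between the pads) lies behind it (robot.grasp_offset is the z of the grasp point in the tool frame, in m); z points along the fingers, y is the line along which they close (so a half turn about z gives the same grasp; the last joint's range is limited). The gripper opens to 85 mm and grips with 20 to 120 N. Pads are 22 mm wide; open, the fingers measure 114 mm over their backs; the gripper's body (76 mm by 85 mm) begins 54 mm behind the grasp point. The pads swing forward as they close: fully open they stand 13 mm farther back than shut.
Start: joints at [-1.421, 0.313, 0.046, 1.304, 0, 1.431], TCP at [0.164, -0.551, 0.231] pointing down, gripper open.
Joint ranges: [-2.76, 2.76], [-0.86, 1.69], [-1.03, 1.26], [-2.2, 2.34], [-1.47, 1.5], [-3.14, 3.14]. Speed limits (rad/s): [2.57, 2.57, 3.14, 3.14, 3.14, 3.14].

### API

Orientations are given as a rotation vector (axis times angle).
In Python, from station import telemetry, viewer, order, silhouettes, spot_point, robot gives the robot as it stands.
- The arm moves only by the tool arm_command, never from a script. Its argument "commands" is one flat list of numbers, 7 for each row, row after row: the opening, from 0 (shut) to 1 (fully open), then the shift along the tool's x, y, z in m, then the turn, a rotation vector about the tool's x, y, z in rad. In form: [jaw, dx, dy, dz, ax, ay, az, jaw, dx, dy, dz, ax, ay, az, ...]. A call has 1 to 10 rows; each row is the pose to reach, as a shift and turn from the pose commanded when the call began, along the tool's axes at that moment; what a row does not reach only later rows make up. A row lasts 1/10 s, in which the tool goes at most 50 mm and 8.59 degrees, less where a joint would pass 70% of its speed; a pose out of reach is approached as far as the arm can. A call with a gripper value outside its range is refused whole. The fingers move at their own pace and stop on an object; "grip_force" is the grip in N (left out, the last holds). Time passes only in rows, so rows that repeat a pose let the fingers close. It gives the time, the measured TCP pose, the force, the opening and the grip force at its end, in the units of the state.
- telemetry.state(): the state, without advancing time (a new reading comes with each control period).
- viewer.camera(name): name is "side" or "top" or "wrist"; returns a dict with "img" (400x640x3 uint8, blue, green, red), "vertical_fov" (degrees; the focal length in pixels is half the picture's height over the tangent of half this angle, whatever the lens; pixels are square), "cx", "cy" (the principal point, pixels), "origin" and "rotation" of the camera in the world. Camera axes: x right, y down, z forward; pixel columns grow to the right and rows downward; lengths in m; the calibration is good to about 2 mm. A picture is of the moment at which its call begins. There is no depth.
- order.job_done(): hands the job in; it is judged then, once.
Trained networks look in a picture, given as the dict that the camera call returned (one of the last four; its "shot" number tells which), for a name from the list of things; names that differ only in an ending like _2 or _b are one class to them, and where a whole thing is asked for, a point or a joint stands for the part that bears it (a point fixed in the world has none). Each returns a list of dicts, best first, with "confidence" (0 to 1); they miss things now and then, are a little off and sometimes report something else, mostly with a low value. They report only what shows in the picture. A call takes as long as a camera call. They do not tell look-alikes from the thing itself.
- silhouettes(picture, query): "pixels" (400x640 bool, what is visible of it) and "pixel" ([column, row] in pixels, amid what is visible of it).
- spot_point(picture, query): "pixel" ([column, row] in pixels: a listed point, or the origin of a listed thing).
The state is a dict: "time_s": time; "joint_positions": joint angles; "qd": joint speeds; "joint_efforts": joint torques, N m; "position": TCP position; "ee_rot": TCP orientation; "ft_force": force on the tool from outside, world axes, zero at the start; "moment": the same for the moment, N m; "grip_width": finger opening in m; "grip_force": force on a finger pad.
Only numpy, scipy, OpenCV 4.12 (cv2) and the standard library are available. Lean on these libraries where they do the work, as an engineer would, in place of code of your own. Each camera call takes 0.05 s, during which the arm holds its last target. There are 200 camera calls.

## Working session

There is one attempt and no reset: what is moved stays moved. The work goes in short steps, Python scripts to look and compute and a tool call to move; the robot and the scene stay as the last step left them, time stands still between calls to the robot, and variables do not carry over. Pictures are saved under pics/ and viewed, at most 10 in all, crops included, and the job is handed in when it is done.

Besides the shell and the picture viewer there is one more tool, called after "Call:" as name(argument=value, ...), one argument or row to a line, values as JSON. arm_command: Moves the arm, as the interface text tells. Its arguments: {"type":"object","properties":{"commands":{"type":"array"},"grip_force":{"type":"number"}},"required":["commands"]}

```bash
mkdir -p pics; cat > h.py <<'E'
import numpy as np, cv2
from station import telemetry, viewer, order, silhouettes, spot_point, robot
from scipy.spatial.transform import Rotation as R
def cam(n,save=None):
    p=viewer.camera(n)
    if save: cv2.imwrite(f'pics/{save}.png',p['img'])
    return p
def f(p): return 200/np.tan(np.radians(p['vertical_fov'])/2)
def ray(p,px):
    d=np.array([(px[0]-p['cx'])/f(p),(px[1]-p['cy'])/f(p),1.]); return np.array(p['origin']),np.array(p['rotation'])@d
def at(p,px,z):
    o,d=ray(p,px); return o+d*(z-o[2])/d[2]
def proj(p,X):
    c=np.array(p['rotation']).T@(np.array(X)-p['origin']); return [p['cx']+f(p)*c[0]/c[2],p['cy']+f(p)*c[1]/c[2]]
E
python3 - <<'E'
from h import *
np.set_printoptions(precision=4,suppress=True)
s=telemetry.state(); print(s['time_s'],s['position'],s['ee_rot'],robot.grasp_offset)
Z=dict(feet=0,door_foot=0,door_hinge=.176,wedge_grip=.016,wedge=0,offcut=0,jar=0,driver=0)
ims=[]
for n in ('top','side'):
    p=cam(n,n); print(n,p['origin'])
    for q in Z:
        for r in spot_point(p,q)[:4]: print(q,round(r['confidence'],2),np.round(r['pixel'],1),at(p,r['pixel'],Z[q])[:2])
    for r in silhouettes(p,'door')[:2]: print('door sil',r['confidence'],r['pixel'])
E
```

```text
0.0 [ 0.1642 -0.5505  0.2304] [-3.1069 -0.4533 -0.    ] -0.0187
top [ 0.4287 -0.0658  1.0421]Traceback (most recent call last):
  File "<stdin>", line 9, in <module>
  File "h.py", line 12, in at
    o,d=ray(p,px); return o+d*(z-o[2])/d[2]
                                       ~^^^
IndexError: invalid index to scalar variable.
```

View pics/top.png

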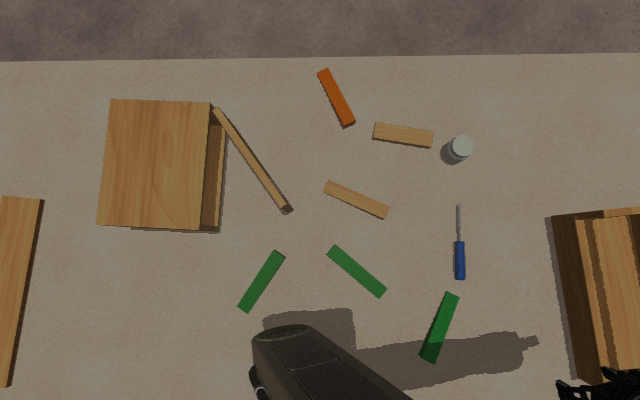

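```bash
sed -i "s/np.array(p\['rotation'\])/M(p)/; " h.py; cat >> h.py <<'E'
def M(p):
    r=np.array(p['rotation'],float)
    return r if r.shape==(3,3) else R.from_rotvec(r).as_matrix() if r.size==3 else R.from_quat(r).as_matrix()
E
python3 - <<'E'
from h import *
np.set_printoptions(precision=4,suppress=True)
Z=dict(feet=0,door_foot=0,door_hinge=.176,wedge_grip=.016,wedge=0,offcut=0,jar=0,driver=0)
for n in ('top','side'):
    p=cam(n,n+'0'); print(n,p['origin'],p['rotation'],p['vertical_fov'])
    for q in Z:
        for r in spot_point(p,q)[:4]: print(q,round(r['confidence'],2),np.round(r['pixel'],1),at(p,r['pixel'],Z[q])[:2])
    for r in silhouettes(p,'door')[:2]: print('door sil',r['confidence'],r['pixel'])
E
```

```text
top [ 0.4287 -0.0658  1.0421] [-2.1477  2.1495 -0.0878] 55.25573128599204
wedge_grip 0.74 [339.1 253.8] [ 0.3944 -0.0866]
wedge_grip 0.74 [346.1 116.8] [ 0.7692 -0.1078]
wedge_grip 0.74 [277.  260.4] [0.3767 0.0787]
wedge_grip 0.67 [375.  210.7] [ 0.509  -0.1833]
wedge 0.96 [354.9 199.5] [ 0.541  -0.1309]
wedge 0.81 [265.2 282.9] [0.316 0.112]
wedge 0.71 [438.8 326.9] [ 0.2048 -0.3469]
wedge 0.69 [353.3 272.1] [ 0.3454 -0.1247]
offcut 0.67 [399.2 137.2] [ 0.7147 -0.2553]
jar 0.64 [357.1 200.8] [ 0.5374 -0.1368]
jar 0.57 [453.6 156.1] [ 0.6604 -0.4027]
driver 0.65 [458.7 242.6] [ 0.4242 -0.4072]
door sil 0.73 [246.5, 158.8]
side [-0.3304  0.7146  1.1359] [-1.0122  2.3654 -1.078 ] 45.310932598674086
wedge_grip 0.66 [283.3 194.7] [ 0.7608 -0.0882]
wedge_grip 0.6 [463.4 247.2] [ 0.1529 -0.3322]
wedge_grip 0.55 [349.5 211.2] [ 0.5284 -0.196 ]
wedge_grip 0.41 [354.1 248.7] [ 0.392  -0.0773]
wedge 0.77 [449.7 241. ] [ 0.2072 -0.339 ]
wedge 0.68 [332.8 222.6] [ 0.5398 -0.1255]
wedge 0.68 [324.7 300.1] [0.3187 0.1228]
wedge 0.65 [325.9 186.4] [ 0.7009 -0.246 ]
offcut 0.93 [327.  182.7] [ 0.7142 -0.2645]
jar 0.87 [361.5 171. ] [ 0.6726 -0.4117]
door sil 0.87 [264.4, 223.2]
```

View pics/side0.png

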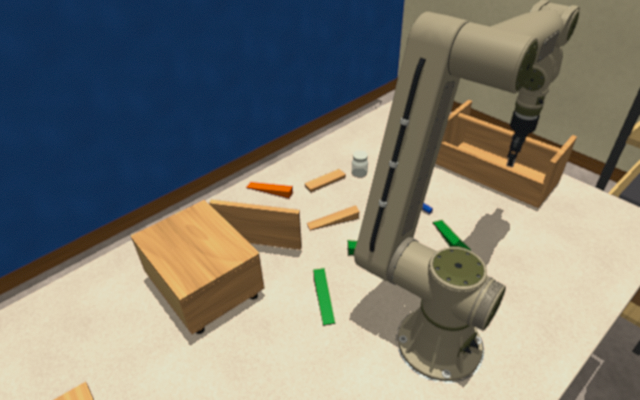

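```bash
python3 - <<'E'
from h import *
i=cv2.imread('pics/top0.png')
cv2.imwrite('pics/crop1.png',cv2.resize(i[88:238,92:292],None,fx=4,fy=4,interpolation=cv2.INTER_CUBIC))
E
```

```text
(no output)
```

View pics/crop1.png

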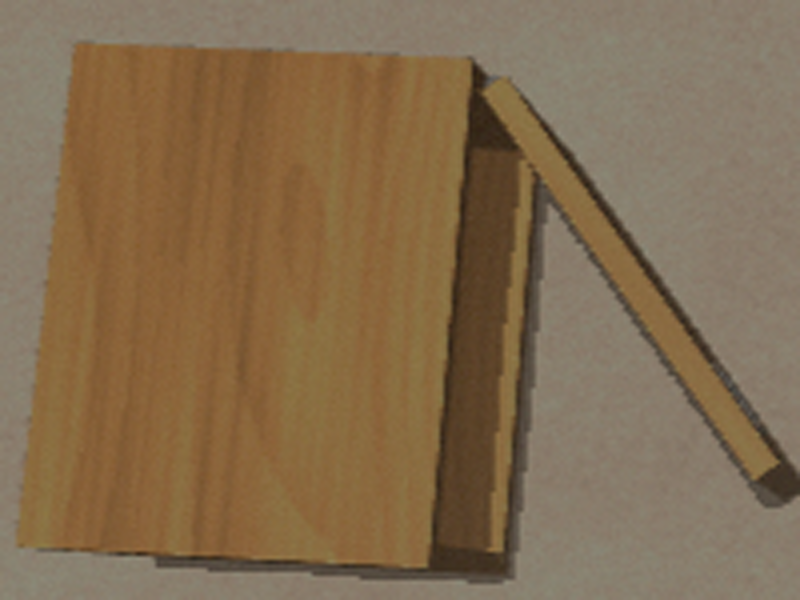

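```bash
cat > geo.py <<'E'
from h import *
np.set_printoptions(precision=4,suppress=True)
p=cam('top')
c=np.array([(76,42),(472,57),(428,568),(18,545),(484,92),(506,77),(778,462),(757,482)])/4+[92,88]-[0.4,.4]
for z in (.175,.18,.184):
    W=np.array([at(p,q,z)[:2] for q in c]); n=np.linalg.norm
    print(z,W.tolist()); print('depth',n(W[0]-W[1]),n(W[3]-W[2]),'width',n(W[1]-W[2]),n(W[0]-W[3]),'door',n((W[4]+W[5]-W[6]-W[7])/2), n(W[4]-W[5]))
    fr=W[2]-W[1]; e=np.degrees(np.arctan2(fr[1],fr[0])); bk=W[3]-W[0]; 
    d=(W[6]+W[7]-W[4]-W[5]); print('front dir',e,np.degrees(np.arctan2(bk[1],bk[0])),'sides',[np.degrees(np.arctan2(*(v[::-1]))) for v in (W[0]-W[1],W[3]-W[2])],'door',np.degrees(np.arctan2(d[1],d[0])))
p2=cam('side')
for pp in (p,p2):
    for q in ('feet','door','door_foot','door_hinge'):
        print(q,[(round(r['confidence'],2),r['pixel']) for r in silhouettes(pp,q)[:4]])
E
python3 geo.py; sed -n 1,3p /dev/null
```

```text
0.175 [[0.767968109256991, 0.46173828587066557], [0.7560845416465296, 0.22184500829409642], [0.45381777059596534, 0.23709028844425167], [0.4670493402172247, 0.47671019830351846], [0.7345530780513346, 0.21395643473337017], [0.7435982014750124, 0.20110701180897206], [0.5142438144051216, 0.03710838387145307], [0.5027915688322279, 0.0490188856045846]]
depth 0.24018743473708457 0.23998494876888712 width 0.30265098620059205 0.3012909950899715 door 0.28320790878495994 0.01571374962380439
front dir 177.1126476720138 177.15165455920922 sides [np.float64(87.16406329308376), np.float64(86.83939463767426)] door -144.49790787247053
0.18 [[0.7660114320019594, 0.45869597830790676], [0.7541963929133935, 0.2201860842626015], [0.4536726922704033, 0.23534345002973495], [0.466827959897327, 0.47358155277706027], [0.7327890939986035, 0.21234300144200485], [0.7417820572496038, 0.19956767680097431], [0.5137502794879056, 0.03651477357625493], [0.5023640751483536, 0.04835659146749996]]
depth 0.23880235490079885 0.2386010366008101 width 0.3009057001539789 0.29955355165288905 door 0.2815747444008027 0.015623133
[... 272 characters left out ...]
7929812155], [0.4666508556414088, 0.47107863635589364], [0.7313779067564186, 0.2110522548089126], [0.7403291418692769, 0.19833620879457614], [0.5133554515541329, 0.03603988534009642], [0.5020220802012542, 0.047826756157832245]]
depth 0.23769429103177012 0.23749390686634844 width 0.2995094713166883 0.2981635969032232 door 0.28026821289347675 0.01555064102487065
front dir 177.1126476720138 177.15165455920922 sides [np.float64(87.16406329308374), np.float64(86.83939463767426)] door -144.49790787247053
feet [(0.19, [356.5, 200.5])]
door [(0.96, [250.8, 158.7])]
door_foot []
door_hinge []
feet []
door [(0.57, [266.0, 223.7])]
door_foot [(0.59, [203.4, 330.3]), (0.3, [429.0, 205.2])]
door_hinge []
```

```bash
cat >> h.py <<'E'
np.set_printoptions(precision=4,suppress=True)
def go(pos,yaw):
    "tool shift and turn to reach world pos with tool x at yaw (deg), pointing down"
    s=telemetry.state(); r=R.from_rotvec(s['ee_rot']); c,q=np.cos(np.radians(yaw)),np.sin(np.radians(yaw))
    g=R.from_matrix(np.array([[c,q,0],[q,-c,0],[0,0,-1]]))
    print('t',s['time_s'],'shift',r.inv().apply(np.array(pos)-s['position']),'turn',(r.inv()*g).as_rotvec(),'F',s['ft_force'],'pos',s['position'])
E
python3 - <<'E'
from h import *
p=cam('top')
for r in silhouettes(p,'wedge')[:5]:
    m=r['pixels'].astype(np.uint8); b=p['img'][m>0].mean(0)
    box=cv2.boxPoints(cv2.minAreaRect(cv2.findNonZero(m)))
    print(round(r['confidence'],2),r['pixel'],'bgr',b)
    if abs(r['pixel'][0]-355)<15 and abs(r['pixel'][1]-200)<15: print(np.array([at(p,q,.021) for q in box])[:,:2])
go([.545,-.01,.231],87)
E
```

```text
0.85 [263.5, 282.7] bgr [42.0238 87.849  43.6774]
0.79 [356.0, 198.7] bgr [ 67.7344 104.4774 133.3195]
[[ 0.5595 -0.0404]
 [ 0.5982 -0.0579]
 [ 0.5208 -0.2244]
 [ 0.4829 -0.2065]]
0.78 [352.6, 270.6] bgr [46.3786 94.0513 47.5305]
0.57 [336.4, 100.1] bgr [ 22.4221  69.5942 132.6756]
0.56 [436.0, 331.6] bgr [32.4779 75.372  28.8399]
t 1.8 shift [ 0.5194 -0.4097  0.0003] turn [ 0.0001  0.0001 -1.2286] F [ 0.0928  0.0173 -0.1034] pos [ 0.1643 -0.5511  0.2313]
```

Call:
arm_command(
  commands=[0,0.52,-0.41,0,0,0,-1.2286,0,0.52,-0.41,0,0,0,-1.2286,0,0.52,-0.41,0,0,0,-1.2286,0,0.52,-0.41,0,0,0,-1.2286,0,0.52,-0.41,0,0,0,-1.2286,0,0.52,-0.41,0,0,0,-1.2286,0,0.52,-0.41,0,0,0,-1.2286,0,0.52,-0.41,0,0,0,-1.2286,0,0.52,-0.41,0,0,0,-1.2286,0,0.52,-0.41,0,0,0,-1.2286],
)

```text
time_s: 2.8
position: [0.4531, -0.1404, 0.2317]
ee_rot: [2.277, 2.162, 0.0]
ft_force: [0.9, -0.1, 0.6]
grip_width: -0.0002
grip_force: 0.0
```

```bash
python3 - <<'E'
from h import *
go([.545,-.01,.231],87)
E
```

```text
t 2.8 shift [0.135  0.0851 0.0007] turn [0.001  0.0006 0.0006] F [ 0.9099 -0.0971  0.571 ] pos [ 0.4531 -0.1404  0.2317]
```

Call:
arm_command(
  commands=[0,0.135,0.085,0,0,0,0,0,0.135,0.085,0,0,0,0,0,0.135,0.085,0,0,0,0,0,0.135,0.085,0,0,0,0,0,0.135,0.085,0.05,0,0,0,0,0.135,0.085,0.1,0,0,0,0,0.135,0.085,0.106,0,0,0,0,0.135,0.085,0.106,0,0,0],
)

```text
time_s: 3.6
position: [0.5426, -0.0122, 0.1246]
ee_rot: [-2.278, -2.16, 0.004]
ft_force: [0.1, 0.3, 0.2]
grip_width: -0.0003
grip_force: 0.0
```

Call:
arm_command(
  commands=[0,0.01,0,0,0,0,0,0,0.02,0,0,0,0,0,0,0.03,0,0,0,0,0,0,0.04,0,0,0,0,0,0,0.05,0,0,0,0,0,0,0.06,0,0,0,0,0,0,0.07,0,0,0,0,0,0,0.08,0,0,0,0,0,0,0.09,0,0,0,0,0,0,0.1,0,0,0,0,0],
)

```text
time_s: 4.6
position: [0.5493, 0.0889, 0.1252]
ee_rot: [-2.279, -2.162, 0.0]
ft_force: [-0.2, -1.0, 0.8]
grip_width: -0.0001
grip_force: 0.0
```

Call:
arm_command(
  commands=[0,0.01,0,0,0,0,0,0,0.02,0,0,0,0,0,0,0.03,0,0,0,0,0,0,0.04,0,0,0,0,0,0,0.05,0,0,0,0,0,0,0.06,0,0,0,0,0,0,0.07,0,0,0,0,0,0,0.075,0,0,0,0,0,0,0.08,0,0,0,0,0,0,0.08,0,0,0,0,0],
)

```text
time_s: 5.6
position: [0.5535, 0.1685, 0.1252]
ee_rot: [-2.278, -2.163, -0.0]
ft_force: [-1.3, 0.1, 0.2]
grip_width: -0.0003
grip_force: 0.0
```

Call:
arm_command(
  commands=[0,0.005,0,0,0,0,0,0,0.01,0,0,0,0,0,0,0.014,0,0,0,0,0,0,0.018,0,0,0,0,0,0,0.022,0,0,0,0,0,0,0.024,0,0,0,0,0,0,0.026,0,0,0,0,0,0,0.026,0,0,0,0,0],
)

```text
time_s: 6.4
position: [0.5549, 0.1942, 0.1252]
ee_rot: [-2.279, -2.163, -0.0]
ft_force: [-0.1, 0.1, -0.4]
grip_width: -0.0001
grip_force: 0.0
```

```bash
python3 - <<'E'
from h import *
p=cam('top')
i=p['img']; cv2.imwrite('pics/door1.png',cv2.resize(i[88:238,92:292],None,fx=4,fy=4,interpolation=cv2.INTER_CUBIC))
E
```

```text
(no output)
```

View pics/door1.png

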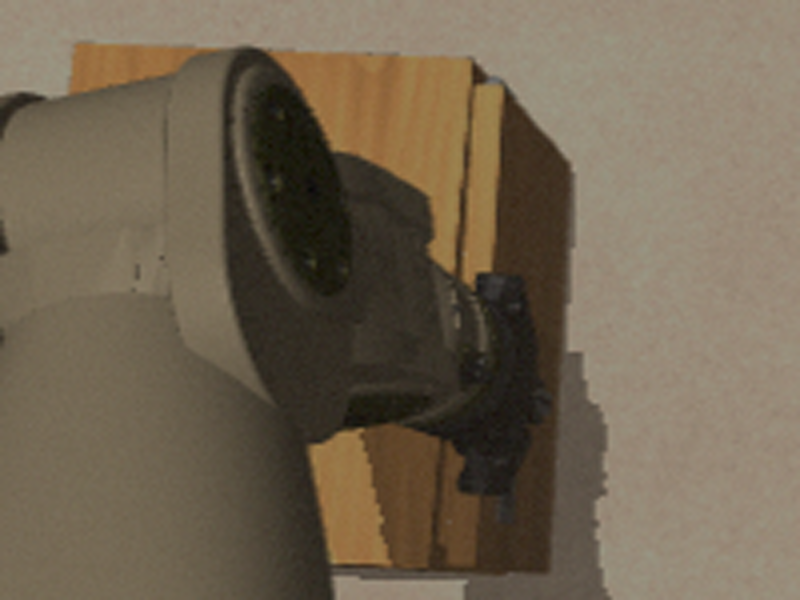

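Call:
arm_command(
  commands=[0,0.001,0,0,0,0,0,0,0.002,0,0,0,0,0,0,0.003,0,0,0,0,0,0,0.003,0,0,0,0,0],
)

```text
time_s: 6.85
position: [0.555, 0.1969, 0.1252]
ee_rot: [2.279, 2.163, -0.0]
ft_force: [-0.1, -0.6, -0.1]
grip_width: 0.0003
grip_force: 0.0
```

Call:
arm_command(
  commands=[0,0.001,0,0,0,0,0,0,0.002,0,0,0,0,0,0,0.002,0,0,0,0,0],
)

```text
time_s: 7.15
position: [0.5551, 0.199, 0.1252]
ee_rot: [2.279, 2.163, 0.0]
ft_force: [-0.3, -0.3, 0.2]
grip_width: -0.0002
grip_force: 0.0
```

Call:
arm_command(
  commands=[0,0.001,0,0,0,0,0,0,0.002,0,0,0,0,0,0,0.002,0,0,0,0,0],
)

```text
time_s: 7.45
position: [0.5552, 0.2003, 0.1253]
ee_rot: [2.279, 2.162, -0.002]
ft_force: [-0.0, -3.2, 0.9]
grip_width: 0.0
grip_force: 0.0
```

Call:
arm_command(
  commands=[0,0.001,0,0,0,0,0,0,0.001,0,0,0,0,0],
)

```text
time_s: 7.65
position: [0.5552, 0.2005, 0.1253]
ee_rot: [2.279, 2.16, -0.003]
ft_force: [-1.0, -6.6, 2.1]
grip_width: 0.0003
grip_force: 0.0
```

Call:
arm_command(
  commands=[0,0.001,0,0,0,0,0,0,0.001,0,0,0,0,0],
)

```text
time_s: 7.85
position: [0.5551, 0.2007, 0.1252]
ee_rot: [2.279, 2.159, -0.005]
ft_force: [-1.5, -9.6, 2.4]
grip_width: 0.0001
grip_force: 0.0
```

Call:
arm_command(
  commands=[0,-0.04,0,0,0,0,0,0,-0.04,0,-0.05,0,0,0,0,-0.04,0,-0.07,0,0,0,1,-0.09,0,-0.07,0,0,0,1,-0.14,0,-0.07,0,0,0,1,-0.14,0,-0.07,0,0,0],
)

```text
time_s: 8.45
position: [0.5483, 0.0588, 0.1957]
ee_rot: [2.284, 2.155, 0.0]
ft_force: [-0.4, 0.7, 0.1]
grip_width: 0.0434
grip_force: 0.0
```

```bash
python3 - <<'E'
from h import *
go([.511,-.195,.19],65.2)
E
```

```text
t 8.45 shift [-0.2556 -0.0225  0.0059] turn [0.0014 0.0006 0.3746] F [-0.3561  0.6928  0.056 ] pos [0.5483 0.0588 0.1957]
```

Call:
arm_command(
  commands=[1,-0.255,-0.023,0,0,0,0.375,1,-0.255,-0.023,0,0,0,0.375,1,-0.255,-0.023,0,0,0,0.375,1,-0.255,-0.023,0,0,0,0.375,1,-0.255,-0.023,0,0,0,0.375,1,-0.255,-0.023,0,0,0,0.375,1,-0.255,-0.023,0,0,0,0.375],
)

```text
time_s: 9.15
position: [0.5118, -0.1913, 0.1951]
ee_rot: [-2.644, -1.696, -0.001]
ft_force: [-0.2, 0.5, 0.1]
grip_width: 0.0853
grip_force: 0.0
```

```bash
python3 - <<'E'
from h import *
p=cam('wrist','w1')
print(p['origin'])
for q,z in (('wedge_grip',.016),('wedge',0)):
    for r in spot_point(p,q)[:3]: print(q,round(r['confidence'],2),r['pixel'],at(p,r['pixel'],z))
for r in silhouettes(p,'wedge')[:2]:
    b=cv2.boxPoints(cv2.minAreaRect(cv2.findNonZero(r['pixels'].astype(np.uint8)))); print(r['confidence'],b.tolist(),[at(p,q,.03)[:2] for q in b])
go([.511,-.195,.1],65.2)
t=cam('top')
for r in silhouettes(t,'door')[:1]: 
    print('door',r['confidence'],cv2.boxPoints(cv2.minAreaRect(cv2.findNonZero(r['pixels'].astype(np.uint8)))).tolist())
E
```

```text
[ 0.544  -0.1214  0.338 ]
wedge_grip 0.65 [320.1, 178.5] [ 0.5129 -0.1893  0.016 ]
wedge_grip 0.58 [160.8, 131.8] [ 0.3895 -0.0806  0.016 ]
wedge 0.79 [322.6, 113.4] [ 0.5421 -0.1319  0.    ]
wedge 0.62 [162.4, 191.2] [ 0.348  -0.1333  0.    ]
0.78 [[521.0, 0.0], [557.0, 0.0], [557.0, 12.0], [521.0, 12.0]] [array([ 0.7327, -0.1171]), array([ 0.7603, -0.1298]), array([ 0.7584, -0.1387]), array([ 0.7305, -0.1259])]
0.66 [[125.46240997314453, 393.95660400390625], [227.91497802734375, 362.7210693359375], [230.6568603515625, 371.71441650390625], [128.20428466796875, 402.949951171875]] [array([ 0.1784, -0.3351]), array([ 0.3188, -0.3462]), array([ 0.315 , -0.3595]), array([ 0.173 , -0.3488])]
t 9.35 shift [-0.0063  0.0018  0.0953] turn [-0.0002 -0.0005  0.0077] F [ 0.9954  0.7076 -0.7764] pos [ 0.512  -0.1886  0.1953]
door 0.83 [[201.57522583007812, 229.37167358398438], [209.6239013671875, 108.64159393310547], [236.76992797851562, 110.45132446289062], [228.72125244140625, 231.181396484375]]
```

View pics/w1.png

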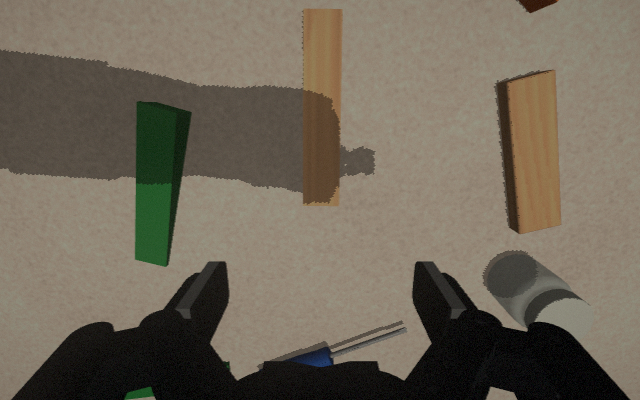

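```bash
python3 - <<'E'
from h import *
p=cam('wrist'); g=p['img'].astype(int)
for row in (14,60,130,180,200): 
    s=g[row,270:380].sum(1); d=g[row,270:380,2]-g[row,270:380,0]; c=np.where(d>d.max()*.6)[0]; print(row,c.min()+270,c.max()+270)
for z in (.006,.036):
    for a,b in (((303,9),(342,9)),((303,206),(340,206))): 
        A,B=at(p,a,z),at(p,b,z); print(z,A[:2],B[:2],np.linalg.norm(A-B))
A=(at(p,(303,206),.036)+at(p,(340,206),.036))/2; B=(at(p,(303,9),.006)+at(p,(342,9),.006))/2
d=B-A; print('if thick near: len',np.hypot(*d[:2]),'yaw',np.degrees(np.arctan2(d[1],d[0])),'grip',A+.022*d/np.hypot(*d[:2]))
A=(at(p,(303,206),.006)+at(p,(340,206),.006))/2; B=(at(p,(303,9),.036)+at(p,(342,9),.036))/2; print('else len',np.hypot(*(B-A)[:2]))
t=cv2.imread('pics/top0.png'); s=cv2.imread('pics/side0.png')
cv2.imwrite('pics/c3.png',np.hstack([cv2.resize(x,(400,300),interpolation=cv2.INTER_CUBIC) for x in (t[170:230,315:395],s[195:240,300:360])]))
E
```

```text
14 305 344
60 305 342
130 305 341
180 304 378
200 304 339
0.006 [ 0.5634 -0.0377] [ 0.596  -0.0524] 0.035736616128334606
0.006 [ 0.4824 -0.2093] [ 0.5193 -0.2261] 0.040563625736097376
0.036 [ 0.5617 -0.045 ] [ 0.5913 -0.0584] 0.03250891454275036
0.036 [ 0.4879 -0.2011] [ 0.5215 -0.2164] 0.03689995263858682
if thick near: len 0.18006946605528157 yaw 65.38557808725763 grip [ 0.5139 -0.1888  0.0323]
else len 0.18245637296778683
```

View pics/c3.png

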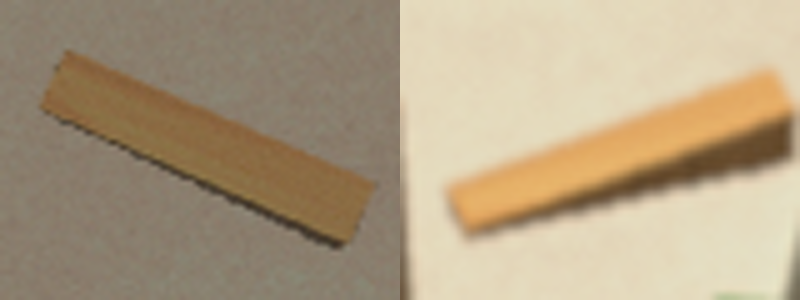

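Call:
arm_command(
  commands=[1,-0.001,-0.002,0.05,0,0,0,1,-0.001,-0.002,0.1,0,0,0,1,-0.001,-0.002,0.15,0,0,0,1,-0.001,-0.002,0.18,0,0,0,1,-0.001,-0.002,0.19,0,0,0,0,-0.001,-0.002,0.19,0,0,0,0,-0.001,-0.002,0.19,0,0,0,0,-0.001,-0.002,0.19,0,0,0,0,-0.001,-0.002,0.19,0,0,0,0,-0.001,-0.002,0.19,0,0,0],
  grip_force=40,
)

```text
time_s: 10.5
position: [0.5114, -0.1915, 0.0076]
ee_rot: [2.638, 1.698, 0.004]
ft_force: [0.4, 0.8, 7.5]
grip_width: 0.0355
grip_force: 40.9
```

Call:
arm_command(
  commands=[0,0,0,0,0,0,0,0,0,0,0,0,0,0,0,0,0,0,0,0,0],
)

```text
time_s: 10.8
position: [0.5114, -0.1915, 0.0076]
ee_rot: [2.638, 1.698, 0.004]
ft_force: [0.6, -0.7, 7.1]
grip_width: 0.0352
grip_force: 40.9
```

```bash
python3 - <<'E'
from h import *
s=telemetry.state(); print(s['grip_width'],s['grip_force'])
x=np.array([.0515,.9987]); F=np.array([.5235,.2126])
P=F-.20*x
go([P[0],P[1],.045],87.05)
go([P[0],P[1],.005],87.05)
E
```

```text
0.03522419403917629 40.926049053668976
t 10.8 shift [ 0.1867 -0.0829 -0.0378] turn [ 0.0048  0.0011 -0.3759] F [ 0.6365 -0.7105  7.1089] pos [ 0.5114 -0.1915  0.0076]
t 10.8 shift [ 0.1867 -0.0831  0.0022] turn [ 0.0048  0.0011 -0.3759] F [ 0.6365 -0.7105  7.1089] pos [ 0.5114 -0.1915  0.0076]
```

Call:
arm_command(
  commands=[0,0,0,-0.02,0,0,0,0,0.02,-0.01,-0.03,0,0,-0.07,0,0.06,-0.03,-0.03,0,0,-0.15,0,0.1,-0.045,-0.03,0,0,-0.23,0,0.14,-0.062,-0.03,0,0,-0.31,0,0.187,-0.083,-0.03,0,0,-0.376,0,0.187,-0.083,-0.03,0,0,-0.376,0,0.187,-0.083,-0.015,0,0,-0.376,0,0.187,-0.083,-0.005,0,0,-0.376,0,0.187,-0.083,-0.001,0,0,-0.376],
)

```text
time_s: 11.8
position: [0.511, 0.0139, 0.0074]
ee_rot: [-2.278, -2.162, 0.0]
ft_force: [-12.8, 3.4, 45.6]
grip_width: 0.035
grip_force: 45.1
```

```bash
python3 - <<'E'
from h import *
x=np.array([.0515,.9987]); F=np.array([.5235,.2126]); P=F-.2*x
go([P[0],P[1],.009],87.05)
p=cam('top','t2'); q=cam('wrist'); 
for n,z in (('wedge_grip',.016),('wedge',0),('door_foot',0)):
  for c in (p,q):
    for r in spot_point(c,n)[:3]:
        w=at(c,r['pixel'],z)[:2]-F; print(n,round(r['confidence'],2),r['pixel'],'in chest',w@x,w@[-.9987,.0515])
im=np.vstack([cv2.resize(p['img'][90:250,90:410],(800,400)),cv2.resize(q['img'],(320,200)).repeat(1,0)[:200].copy() if 0 else np.pad(cv2.resize(q['img'],(320,200)),((0,0),(0,480),(0,0)))])
cv2.imwrite('pics/c4.png',im)
E
```

```text
t 11.8 shift [-0.0009  0.0023 -0.0016] turn [-0.0006 -0.0003 -0.0009] F [-12.762    3.4008  45.5657] pos [0.511  0.0139 0.0074]
wedge_grip 0.73 [347.6, 120.0] in chest -0.31186886240340195 -0.2529819484459691
wedge_grip 0.66 [430.0, 351.4] in chest -0.5494618901611277 0.3484961951060009
wedge_grip 0.61 [340.5, 250.8] in chest -0.3088381795484163 0.1054568332215916
wedge_grip 0.98 [318.4, 267.6] in chest -0.19639899230109203 0.0028654742735349055
wedge 0.98 [354.9, 273.0] in chest -0.3504250447368988 0.1626412738606574
wedge 0.93 [332.8, 100.9] in chest -0.2681944904856714 -0.31191094410037573
wedge 0.86 [439.1, 326.3] in chest -0.5759504379242293 0.28789854438486095
wedge 0.67 [323.0, 119.5] in chest -0.12946149631649329 0.000656282971074725
door_foot 0.72 [322.0, 267.9] in chest -0.2054296863072527 0.0010714847641794993
```

View pics/c4.png

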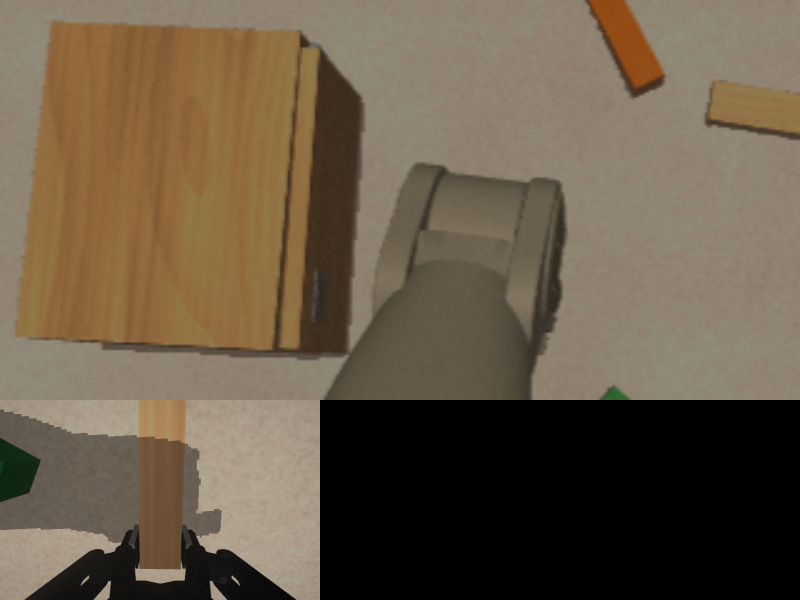

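Call:
arm_command(
  commands=[0,0,0,-0.002,0,0,0,0.6,0,0,-0.005,0,0,0,0.6,0,0,-0.005,0,0,0,0.6,0,0,-0.005,0,0,0,0,0,0,-0.005,0,0,0,0,0,0,-0.005,0,0,0,0,0,0,-0.005,0,0,0,0,0,0,-0.005,0,0,0],
)

```text
time_s: 13.0
position: [0.5117, 0.014, 0.0113]
ee_rot: [2.277, 2.163, 0.0]
ft_force: [0.7, -0.4, 1.9]
grip_width: 0.0353
grip_force: 41.0
```

Call:
arm_command(
  commands=[0,0.006,0,0,0,0,0,0,0.012,0,0,0,0,0,0,0.018,0,0,0,0,0,0,0.024,0,0,0,0,0,0,0.03,0,0,0,0,0,0,0.036,0,0,0,0,0,0,0.042,0,0,0,0,0,0,0.048,0,0,0,0,0,0,0.054,0,0,0,0,0,0,0.06,0,0,0,0,0],
)

```text
time_s: 14.0
position: [0.5146, 0.0744, 0.0114]
ee_rot: [2.278, 2.163, -0.0]
ft_force: [0.4, -3.1, 3.7]
grip_width: 0.0351
grip_force: 41.3
```

Call:
arm_command(
  commands=[0,0.002,0,0,0,0,0,0,0.004,0,0,0,0,0,0,0.006,0,0,0,0,0,0,0.006,0,0,0,0,0],
)

```text
time_s: 14.4
position: [0.5149, 0.0802, 0.0114]
ee_rot: [-2.278, -2.164, -0.001]
ft_force: [-0.8, -1.5, 5.1]
grip_width: 0.0352
grip_force: 41.4
```

Call:
arm_command(
  commands=[0,0.002,0,0,0,0,0,0,0.004,0,0,0,0,0,0,0.004,0,0,0,0,0],
)

```text
time_s: 14.7
position: [0.5151, 0.084, 0.0114]
ee_rot: [2.278, 2.163, 0.0]
ft_force: [-0.4, -1.8, 5.1]
grip_width: 0.0355
grip_force: 41.4
```

Call:
arm_command(
  commands=[0,0.002,0,0,0,0,0,0,0.004,0,0,0,0,0,0,0.004,0,0,0,0,0],
)

```text
time_s: 15.0
position: [0.5153, 0.088, 0.0114]
ee_rot: [2.278, 2.163, 0.0]
ft_force: [-0.1, -2.6, 5.5]
grip_width: 0.0353
grip_force: 41.5
```

Call:
arm_command(
  commands=[0,0.002,0,0,0,0,0,0,0.004,0,0,0,0,0,0,0.005,0,0,0,0,0],
)

```text
time_s: 15.3
position: [0.5156, 0.0928, 0.0114]
ee_rot: [2.278, 2.163, -0.0]
ft_force: [-0.0, -4.4, 5.1]
grip_width: 0.0356
grip_force: 41.4
```

Call:
arm_command(
  commands=[0,0.001,0,0,0,0,0,0,0.002,0,0,0,0,0,0,0.003,0,0,0,0,0,0,0.003,0,0,0,0,0],
)

```text
time_s: 15.7
position: [0.5157, 0.0958, 0.0114]
ee_rot: [2.278, 2.163, -0.0]
ft_force: [0.6, -2.4, 5.0]
grip_width: 0.0353
grip_force: 41.5
```

Call:
arm_command(
  commands=[0,0.002,0,0,0,0,0,0,0.004,0,0,0,0,0,0,0.004,0,0,0,0,0],
)

```text
time_s: 16.0
position: [0.5159, 0.1, 0.0114]
ee_rot: [2.278, 2.163, 0.0]
ft_force: [-0.6, -2.6, 4.6]
grip_width: 0.0353
grip_force: 41.5
```

```bash
python3 - <<'E'
from h import *
go([.515,.1,.01],87.05)
E
```

```text
t 16.0 shift [ 0.     -0.0009  0.0014] turn [ 0.0002 -0.     -0.0001] F [-0.553  -2.6153  4.5723] pos [0.5159 0.1    0.0114]
```

Call:
arm_command(
  commands=[0,0.002,0,0,0,0,0,0,0.004,0,0,0,0,0,0,0.005,0,0,0,0,0],
)

```text
time_s: 16.3
position: [0.5162, 0.1047, 0.0114]
ee_rot: [2.278, 2.163, -0.0]
ft_force: [-0.0, -3.1, 6.1]
grip_width: 0.0351
grip_force: 41.4
```

Call:
arm_command(
  commands=[0,0.002,0,0,0,0,0,0,0.004,0,0,0,0,0,0,0.005,0,0,0,0,0],
)

```text
time_s: 16.6
position: [0.5164, 0.1098, 0.0114]
ee_rot: [2.278, 2.163, -0.0]
ft_force: [-0.4, -2.7, 5.0]
grip_width: 0.0351
grip_force: 41.4
```

Call:
arm_command(
  commands=[0,0.002,0,0,0,0,0,0,0.004,0,0,0,0,0,0,0.005,0,0,0,0,0],
)

```text
time_s: 16.9
position: [0.5167, 0.1147, 0.0114]
ee_rot: [2.278, 2.163, -0.0]
ft_force: [-0.6, -4.5, 5.6]
grip_width: 0.0353
grip_force: 41.4
```

Call:
arm_command(
  commands=[0,0.001,0,0,0,0,0,0,0.002,0,0,0,0,0,0,0.003,0,0,0,0,0,0,0.003,0,0,0,0,0],
)

```text
time_s: 17.3
position: [0.5168, 0.1178, 0.0114]
ee_rot: [2.278, 2.163, -0.0]
ft_force: [-0.4, -3.1, 4.4]
grip_width: 0.0355
grip_force: 41.5
```

Call:
arm_command(
  commands=[0,0.002,0,0,0,0,0,0,0.004,0,0,0,0,0,0,0.005,0,0,0,0,0],
)

```text
time_s: 17.6
position: [0.517, 0.1225, 0.0113]
ee_rot: [2.278, 2.163, -0.001]
ft_force: [-0.3, -4.5, 5.3]
grip_width: 0.0352
grip_force: 41.4
```

Call:
arm_command(
  commands=[0,0.001,0,0,0,0,0,0,0.002,0,0,0,0,0,0,0.003,0,0,0,0,0,0,0.003,0,0,0,0,0],
)

```text
time_s: 18.0
position: [0.5172, 0.1254, 0.0113]
ee_rot: [2.278, 2.162, -0.001]
ft_force: [-0.5, -4.2, 5.1]
grip_width: 0.0354
grip_force: 41.4
```

Call:
arm_command(
  commands=[0,0.001,0,0,0,0,0,0,0.002,0,0,0,0,0,0,0.003,0,0,0,0,0,0,0.003,0,0,0,0,0],
)

```text
time_s: 18.4
position: [0.5173, 0.1273, 0.0114]
ee_rot: [2.278, 2.161, -0.004]
ft_force: [-0.7, -7.5, 6.0]
grip_width: 0.0354
grip_force: 41.5
```

Call:
arm_command(
  commands=[0.7,0,0,0,0,0,0,0.7,0,0,0,0,0,0,0.7,0,0,0,0,0,0,0.7,-0.02,0,0,0,0,0,0.7,-0.05,0,0,0,0,0,0,-0.055,0,-0.004,0,0,0,0,-0.055,0,-0.004,0,0,0,0,-0.055,0,-0.004,0,0,0,0,-0.055,0,-0.004,0,0,0,0,-0.055,0,-0.004,0,0,0],
)

```text
time_s: 19.4
position: [0.5144, 0.0748, 0.0152]
ee_rot: [-2.276, -2.165, 0.0]
ft_force: [-0.2, 0.7, -0.3]
grip_width: 0.0
grip_force: 0.0
```

```bash
python3 - <<'E'
from h import *
p=cam('wrist','w3'); F=np.array([.5235,.2126]); x=np.array([.0515,.9987])
for n,z in (('wedge_grip',.016),('wedge',0)):
    for r in spot_point(p,n)[:2]:
        w=at(p,r['pixel'],z)[:2]; print(n,round(r['confidence'],2),r['pixel'],w,'in chest',(w-F)@x,(w-F)@[-.9987,.0515])
s=telemetry.state();print(s['grip_width'],s['position'],s['ft_force'])
E
```

```text
wedge_grip 0.9 [319.8, 154.2] [0.5171 0.1298] in chest -0.08300598641859387 0.002097994608296968
wedge_grip 0.82 [44.1, 257.3] [0.3786 0.0858] in chest -0.1340586928445365 0.138164336935091
2.63799984456443e-05 [0.5144 0.0745 0.0152] [ 0.5567  0.0603 -0.4147]
```

View pics/w3.png

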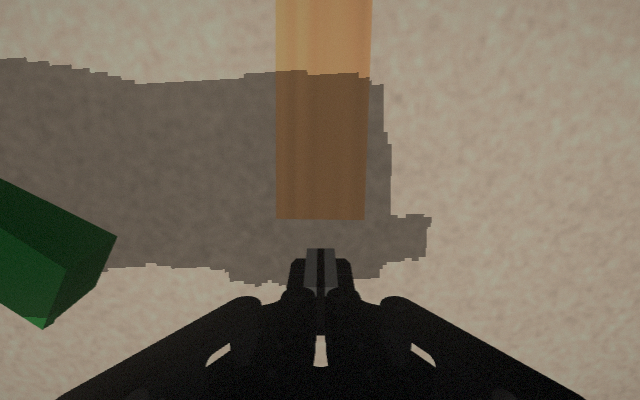

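Call:
arm_command(
  commands=[0,0.006,0,0.004,0,0,0,0,0.012,0,0.004,0,0,0,0,0.016,0,0.004,0,0,0,0,0.018,0,0.004,0,0,0,0,0.018,0,0.004,0,0,0],
)

```text
time_s: 20.05
position: [0.5155, 0.0924, 0.0113]
ee_rot: [2.277, 2.164, 0.0]
ft_force: [-0.2, -0.4, -0.3]
grip_width: -0.0001
grip_force: 0.0
```

Call:
arm_command(
  commands=[0,0.001,0,0,0,0,0,0,0.002,0,0,0,0,0,0,0.003,0,0,0,0,0,0,0.003,0,0,0,0,0],
)

```text
time_s: 20.45
position: [0.5156, 0.0949, 0.0113]
ee_rot: [2.278, 2.163, -0.0]
ft_force: [-0.2, -0.0, -0.0]
grip_width: -0.0002
grip_force: 0.1
```

Call:
arm_command(
  commands=[0,0.001,0,0,0,0,0,0,0.002,0,0,0,0,0,0,0.002,0,0,0,0,0],
)

```text
time_s: 20.75
position: [0.5156, 0.0955, 0.0113]
ee_rot: [2.277, 2.161, -0.004]
ft_force: [-0.3, -5.9, 0.5]
grip_width: 0.0
grip_force: 3.1
```

Call:
arm_command(
  commands=[0,0.001,0,0,0,0,0,0,0.002,0,0,0,0,0,0,0.002,0,0,0,0,0],
)

```text
time_s: 21.05
position: [0.5158, 0.0968, 0.0113]
ee_rot: [2.277, 2.16, -0.005]
ft_force: [-0.2, -8.6, 0.7]
grip_width: 0.0002
grip_force: 4.3
```

Call:
arm_command(
  commands=[0,0.001,0,0,0,0,0,0,0.001,0,0,0,0,0],
)

```text
time_s: 21.25
position: [0.5159, 0.0975, 0.0113]
ee_rot: [2.277, 2.159, -0.006]
ft_force: [-0.4, -10.3, 0.5]
grip_width: -0.0002
grip_force: 4.9
```

Call:
arm_command(
  commands=[0,0.001,0,0,0,0,0,0,0.002,0,0,0,0,0,0,0.002,0,0,0,0,0],
)

```text
time_s: 21.55
position: [0.5159, 0.0989, 0.0113]
ee_rot: [2.277, 2.158, -0.007]
ft_force: [0.1, -11.8, 2.0]
grip_width: -0.0
grip_force: 6.0
```

Call:
arm_command(
  commands=[0,0.001,0,0,0,0,0,0,0.002,0,0,0,0,0,0,0.002,0,0,0,0,0],
)

```text
time_s: 21.85
position: [0.516, 0.1002, 0.0113]
ee_rot: [2.277, 2.157, -0.009]
ft_force: [-0.9, -14.5, 1.2]
grip_width: -0.0
grip_force: 7.1
```

Call:
arm_command(
  commands=[0,0.001,0,0,0,0,0,0,0.002,0,0,0,0,0,0,0.002,0,0,0,0,0],
)

```text
time_s: 22.15
position: [0.516, 0.1016, 0.0113]
ee_rot: [2.277, 2.156, -0.011]
ft_force: [-0.3, -16.8, 1.9]
grip_width: -0.0001
grip_force: 8.3
```

Call:
arm_command(
  commands=[0,0.001,0,0,0,0,0,0,0.001,0,0,0,0,0],
)

```text
time_s: 22.35
position: [0.5161, 0.1022, 0.0114]
ee_rot: [2.277, 2.155, -0.011]
ft_force: [-1.5, -17.2, 3.1]
grip_width: -0.0001
grip_force: 8.9
```

Right at target; back off and check.

Call:
arm_command(
  commands=[0,-0.005,0,0,0,0,0,0,-0.02,0,0,0,0,0,0,-0.05,0,0,0,0,0,0,-0.09,0,-0.02,0,0,0,0,-0.12,0,-0.06,0,0,0,0,-0.12,0,-0.1,0,0,0,0,-0.12,0,-0.1,0,0,0,0,-0.12,0,-0.1,0,0,0],
)

```text
time_s: 23.15
position: [0.5109, -0.0135, 0.1124]
ee_rot: [2.277, 2.161, 0.003]
ft_force: [0.0, 0.1, 0.1]
grip_width: 0.0002
grip_force: 0.0
```

```bash
python3 - <<'E'
from h import *
p=cam('wrist','w4'); F=np.array([.5235,.2126]); x=np.array([.0515,.9987])
for r in spot_point(p,'wedge_grip')[:2]:
    w=at(p,r['pixel'],.016)[:2]; print(round(r['confidence'],2),r['pixel'],'in chest',(w-F)@x,(w-F)@[-.9987,.0515])
s=telemetry.state();print(s['position'],s['ft_force'],s['time_s'])
E
```

```text
0.7 [623.8, 290.6] in chest -0.30479653081137836 -0.2622492870894116
0.66 [121.6, 78.0] in chest -0.13305647347411684 0.1391757974471378
[ 0.5091 -0.0127  0.1103] [-0.3528  0.1493 -0.9608] 23.25
```

View pics/w4.png

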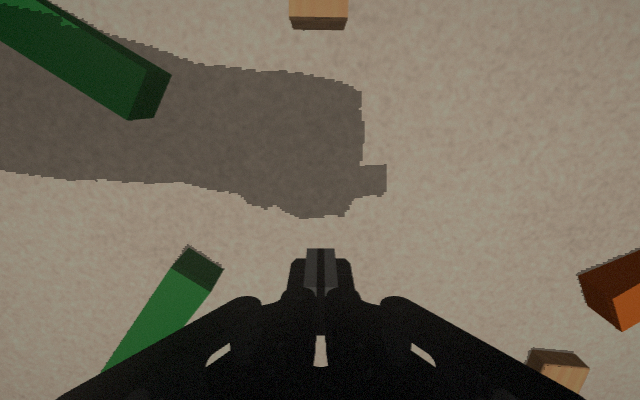

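```bash
python3 -c "
from h import *
print(order.job_done())"
```

```text
the job is handed in; nothing more can be done
None
```

I pushed the door shut and tapped the pine wedge in under its free end until it took about 17 N to push, then let go with the arm clear and handed the job in at about 23 s; the hand-in gave no verdict.

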